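# Close and lock the guide of a label roll stand

### The arm

A 6-joint arm with a two-finger parallel gripper is mounted at the origin on the work surface. World frame = base frame: x ahead of the robot, y to its left, z up, the work surface at z = 0. Lengths are in m, angles in rad, forces in N, time in s.
With the tool pointing down it reaches from about 0.35 to 0.775 m from the base axis. Payload 5.5 kg.
Tool frame: the origin (TCP) lies at the centre of the arm's flange, where the gripper is bolted on; the fingertips stand 173 mm ahead of it and the grasp point (between the pads) lies 155 mm ahead of it; y points along the fingers, x is the direction in which the jaws open and shut, and the axes are right-handed (so a half turn about y gives the same grasp; the last joint's range is limited). The gripper opens to 85 mm and grips with 20 to 120 N. Pads are 22 mm wide; open, the fingers measure 114 mm over their backs; the gripper's body (76 mm by 85 mm) begins 54 mm behind the grasp point. The pads swing forward as they close: fully open they stand 13 mm farther back than shut.
Start: joints at [-1.277, 0.313, 0.046, 1.304, 0, 1.431], TCP at [0.242, -0.522, 0.405] pointing down, gripper open.
Joint ranges: [-2.76, 2.76], [-0.86, 1.69], [-1.03, 1.26], [-2.2, 2.34], [-1.47, 1.5], [-3.14, 3.14]. Speed limits (rad/s): [2.57, 2.57, 3.14, 3.14, 3.14, 3.14].

### API

Orientations are given as [roll, pitch, yaw] about the fixed x, y, z axes, in that order (R = Rz(yaw) Ry(pitch) Rx(roll)).
In Python, from rig import env, capture, get_calibration, nets gives the robot as it stands.
- The arm moves only by the tool arm_command, never from a script. Its argument "commands" is a list of rows, each an object of numbers: "tx", "ty", "tz": the shift along the world's x, y, z in mm; "spin": the turn about the world's z in degrees; "jaw": the opening, from -1 (shut) to 1 (fully open). A call has 1 to 8 rows; each row shifts and turns the commanded pose from where the row before left it; what a row does not reach is not made up. A row lasts 1/10 s, in which the tool goes at most 50 mm and 8.59 degrees, less where a joint would pass 70% of its speed; a pose out of reach is approached as far as the arm can. A call is refused whole if a number of a shift passes 50 or a number of a turn 8.59, either way. A call with a gripper value outside its range is refused whole. The fingers move at their own pace and stop on an object; "force" is the grip in N (left out, the last holds). Time passes only in rows, so rows that do not move let the fingers close. It gives the time, the measured TCP pose, the force and the opening at its end, in the units of the state.
- env.observe(): the state, without advancing time (a new reading comes with each control period).
- capture(name): name is "scene" or "top" or "wrist"; returns the picture (384x512x3 uint8, red, green, blue); there is no depth.
- get_calibration(name): a dict with "K" (3x3 intrinsics, pixels), "R" (3x3) and "t" (3): a world point X has camera coordinates R X + t; the wrist camera has in their place "tool_from_camera" (4x4, takes a point from camera to tool coordinates, whose origin is the TCP and whose axes are the tool frame's). Camera axes: x right, y down, z forward; pixel columns grow to the right and rows downward; lengths in m; the calibration is good to about 2 mm. A picture is of the moment at which its call begins: read the wrist's pose just before it. get_calibration takes no time and is no camera call.
- env.close_job(): hands the job in, once; it reports no verdict.
Trained networks look in the newest picture that a camera, given by its name, has taken for a name from the list of things; names that differ only in an ending like _2 or _b are one class to them, and where a whole thing is asked for, a point or a joint stands for the part that bears it (a point fixed in the world has none). Each returns a list of dicts, best first, with "confidence" (0 to 1); they miss things now and then, are a little off and sometimes report something else, mostly with a low value. They report only what shows in the picture. A call takes as long as a camera call. They do not tell look-alikes from the thing itself.
- nets.trace(camera, name): "region" (384x512 bool, what is visible of it) and "centre" ([column, row] in pixels, amid what is visible of it).
The state is a dict: "t": time; "joint_pos": joint angles; "qvel": joint speeds; "joint_torque": joint torques, N m; "position": TCP position; "tool_rot": TCP orientation; "force": force on the tool from outside, world axes, zero at the start; "moment": the same for the moment, N m; "width": finger opening in m.
Only numpy, scipy, OpenCV 4.12 (cv2) and the standard library are available. Lean on these libraries where they do the work, as an engineer would, in place of code of your own. Each camera call takes 0.05 s, during which the arm holds its last target. There are 200 camera calls.

### The job

Get the label roll ready in its stand: slide the blue guide up so that the roll sits snug, without a gap, between the guide and the fixed teal side plate. Then turn the guide's lock collar clockwise by its orange lever until the lever stands centred over the green mark, with the roll still snug. Leave the tape, the bottle and the carton where they are.

Things in the scene. Friction and masses are not known exactly. Their poses are not given: they have to be found in the camera images.
- stand: Fixed roll stand, origin on the counter surface, z up. Grey base 235 (x) by 360 (y, -150 to 210) by 12 mm. Two steel rods along y at x = -68 and -12 mm (tops 34 mm high) carry the roll; a black block 34 mm high holds their ends at y = 132 mm. The fixed teal side plate has its inner face at y = -130 mm, x = -94 to 18 mm, 108 mm high. A rail along y at x = 55 mm carries the guide.
- roll: Loose roll of white labels on a core, 84 mm diameter, 110 mm long, about 0.45 kg, lying on the two rods. Origin on its axis at mid length (67 mm above the counter, at x = -40 mm of the stand); its y axis is the roll axis, along the stand's y. It slides along the rods when pushed; snug against the fixed plate its origin is at y = -75 mm of the stand.
- guide (a joint): Travel of the sliding guide in m, growing along the stand's -y towards the roll (0 to 0.15; about 0.12 with the roll snug). Stiff slide (about 4 N), stays where it is left. The guide is an aluminium block 70 (x) by 84 (y) mm, top 46 mm above the counter, which carries the lock collar, and an upright blue plate over the rods.
- guide_face (a point): Middle of the blue guide plate's face that meets the roll, 74 mm above the counter, at x = -38 mm of the stand; axes as the stand's. The plate is 8 mm thick, reaches 56 mm to either side along x and from 40 to 108 mm above the counter; its free back, good for pushing, is 8 mm towards the stand's +y.
- collar (a joint): Lock collar angle in rad, growing clockwise seen from above (0 to 2.3). At 0 the lever points along the stand's +y, at 1.57 along +x. Red (open) mark at 0.3, green (locked) mark at 1.60; it can be turned past the green mark. Light friction (0.09 N m), stays where it is left. The marks are 16 mm wide patches at the edge of the white dial (radius 48 mm, top 49 mm above the counter).
- collar_axis (a point): On the vertical turning axis of the lock collar, 62 mm above the counter, at x = 55 mm of the stand and 52 mm towards the stand's +y from the guide plate's roll face; moves with the guide; axes as the stand's. The black collar is 60 mm in diameter, from 49 to 73 mm above the counter.
- lever_tip (a point): Outer end of the orange lever of the lock collar, 90 mm from the collar's axis, 62 mm above the counter. The lever is a bar 12 mm wide from 53 to 71 mm above the counter, with a white line along its top; beyond the dial (48 mm from the axis) its sides are free from the base plate up. Its y axis points outward along the lever.
- lock_mark (a point): Middle of the green mark on the white dial, 39 mm from the collar's axis, 49 mm above the counter; moves with the guide.
- tape: Bystander: a roll of brown packing tape lying flat, 96 mm diameter, 48 mm high. Origin at the centre of its underside.
- cleaner: Bystander: a white bottle, 68 mm diameter, 160 mm high, with a red cap. Origin at the centre of its underside.
- carton: Bystander: a closed cardboard carton 130 by 90 by 60 mm. Origin at the centre of its underside.
Things that resemble listed ones, but are neither listed nor needed, are in the scene too. Leave any black, purple or yellow look-alike of the roll alone.

How it is judged:
On the way, in this order (a step that is already met when the one before it is completed fails the run):
1. the roll is snug between the guide and the fixed side plate, neither gap over 3 mm (y of roll in the frame of stand below -0.072 m and y of guide_face in the frame of roll below 0.058 m), for 0.2 s.
2. the lock collar's lever is over the green mark, within 0.1 rad (value of joint collar between 1.5 and 1.7 rad), for 0.2 s.
At the end, for the whole second after the job is handed in: The roll lies on the rods at rest, within 3 mm of the fixed side plate and within 3 mm of the guide plate, and the lock collar stands at its green mark (1.60 rad) within 0.1 rad (all of step 1 and all of step 2 and z of roll in the frame of stand between 0.062 and 0.072 m and linear speed of roll below 0.02 m/s and velocity of joint collar below 0.05 rad/s and velocity of joint guide below 0.01 m/s); the robot touches nothing.
It fails at once if the tape, bottle or carton is moved by more than 30 mm (distance of any of tape, cleaner, carton from where it was at the start of the episode above 0.03 m).
It also fails if it takes over 51 s, if anything falls off the work surface, if the arm or the gripper's body presses on something with over 40 N, if the wrist force passes 120 N, or if a joint passes its speed limit or range.

## Working session

There is one attempt and no reset: what is moved stays moved. The work goes in short steps, Python scripts to look and compute and a tool call to move; the robot and the scene stay as the last step left them, time stands still between calls to the robot, and variables do not carry over. Pictures are saved under pics/ and viewed, about 8 in all and at most 12, crops included, and the job is handed in when it is done.

Besides the shell and the picture viewer there is one more tool, called by a JSON object that holds its "name" and its "arguments". arm_command: Moves the arm, as the interface text tells. Its arguments: {"type":"object","properties":{"commands":{"type":"array","items":{"type":"object","properties":{"tx":{"type":"number"},"ty":{"type":"number"},"tz":{"type":"number"},"spin":{"type":"number"},"jaw":{"type":"number"}}}},"force":{"type":"number"}},"required":["commands"]}

```bash
mkdir -p pics; python3 - <<'E'
from rig import env,capture,get_calibration,nets
import cv2,numpy as np
a=capture("scene");b=capture("top")
cv2.imwrite("pics/scene.png",cv2.resize(a,(800,600))[:,:,::-1]);cv2.imwrite("pics/top.png",cv2.resize(b,(800,600))[:,:,::-1])
for c in("scene","top"):
  k=get_calibration(c);print(c,k["K"].round(1).tolist(),k["R"].round(3).tolist(),k["t"].round(3).tolist())
  for n in("stand","roll","guide","collar","lever_tip","lock_mark"):
    print(n,[(round(d["confidence"],2),np.round(d["centre"],1).tolist(),int(d["region"].sum())) for d in nets.trace(c,n)][:4])
s=env.observe();print(s["t"],s["position"],s["tool_rot"],s["width"])
E
```

```text
scene [[400.5, 0.0, 251.3], [0.0, 400.5, 188.1], [0.0, 0.0, 1.0]] [[-0.601, 0.799, 0.018], [0.409, 0.326, -0.852], [-0.687, -0.505, -0.522]] [0.241, -0.134, 1.513]
stand [(0.94, [259.6, 223.6], 7046)]
roll [(0.96, [164.2, 151.9], 730), (0.89, [366.3, 234.8], 1698), (0.84, [224.2, 146.9], 807), (0.74, [363.8, 195.5], 1140)]
guide [(0.91, [268.6, 227.0], 1707)]
collar [(0.57, [273.8, 234.7], 392)]
lever_tip [(0.56, [271.3, 231.6], 501)]
lock_mark [(0.76, [268.3, 227.5], 1820)]
top [[484.5, 0.0, 256.5], [0.0, 484.5, 197.7], [0.0, 0.0, 1.0]] [[-0.017, -1.0, -0.015], [-0.998, 0.018, -0.059], [0.06, 0.014, -0.998]] [0.062, 0.482, 1.289]
stand [(0.63, [243.9, 184.2], 9941)]
roll [(0.98, [420.9, 217.9], 1568), (0.91, [361.4, 279.5], 1473), (0.86, [169.7, 294.9], 1580), (0.82, [278.9, 207.1], 1443)]
guide [(0.8, [217.0, 171.3], 1437)]
collar [(0.67, [208.6, 163.0], 497)]
lever_tip [(0.65, [206.0, 162.4], 389)]
lock_mark [(0.65, [216.8, 171.2], 1447)]
0.7 [ 0.24167211 -0.52175972  0.40474318] [-1.57081041e+00 -1.07572693e-04 -1.13701948e+00] 0.0852499149605567
```

View pics/top.png

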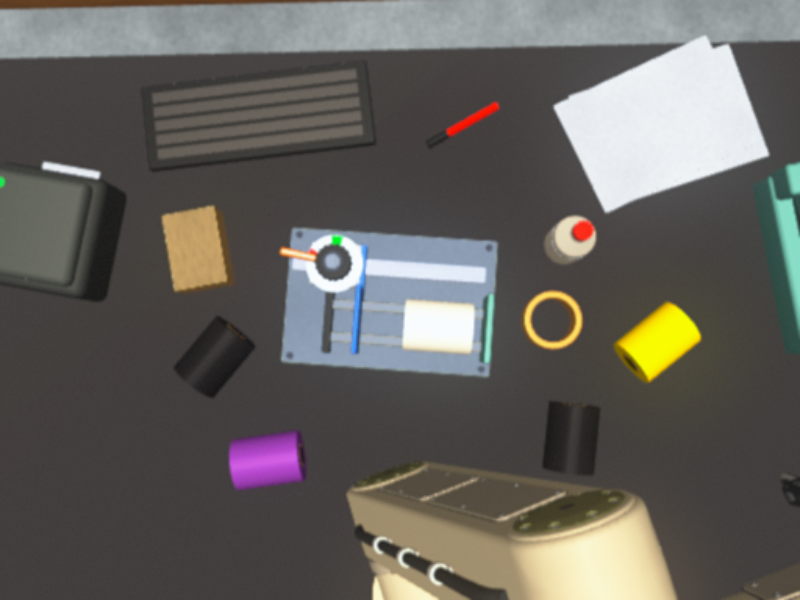

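View pics/scene.png

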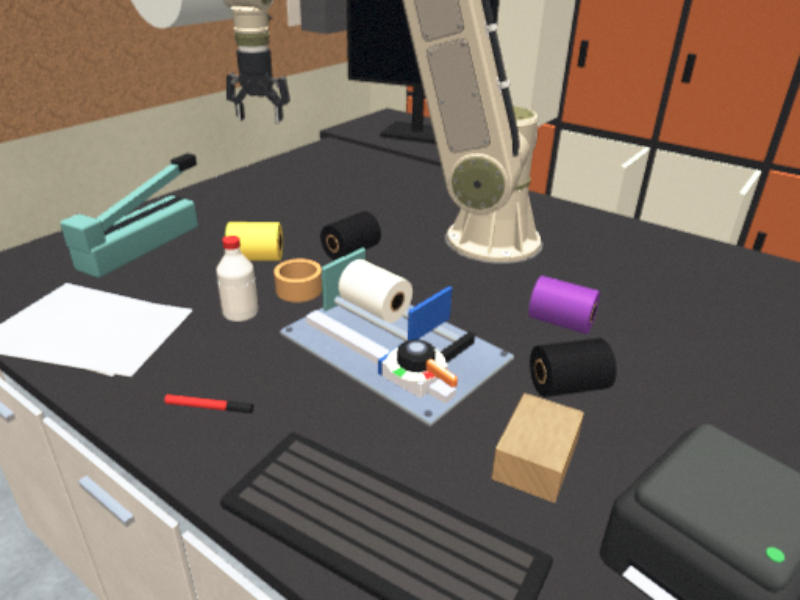

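The top view shows the stand's base corners near (293,228), (498,241), (491,376) and (282,362). The white roll is at (439,327), the blue guide at about (359,305), and the lever points left (stand +y) to (281,252). The tape and bottle are right of the stand and the carton is to its left.

```bash
cat > h.py <<'E'
import numpy as np
from rig import env,capture,get_calibration,nets
from scipy.optimize import least_squares
def proj(c,X):
    k=get_calibration(c);Y=np.atleast_2d(X)@k["R"].T+k["t"];p=Y@k["K"].T;return p[:,:2]/p[:,2:]
def back(c,uv,z):
    k=get_calibration(c);d=k["R"].T@np.linalg.inv(k["K"])@np.array([*uv,1.]);o=-k["R"].T@k["t"];return o+d*(z-o[2])/d[2]
def S2W(p,P):
    P=np.atleast_2d(P);c,s=np.cos(p[2]),np.sin(p[2]);return np.c_[p[0]+c*P[:,0]-s*P[:,1],p[1]+s*P[:,0]+c*P[:,1],P[:,2]]
def W2S(p,X):
    c,s=np.cos(p[2]),np.sin(p[2]);d=np.array(X[:2])-p[:2];return np.array([c*d[0]+s*d[1],-s*d[0]+c*d[1],X[2]])
E
python3 - <<'E'
from h import *
C=np.array([[.1175,.21,.012],[.1175,-.15,.012],[-.1175,-.15,.012],[-.1175,.21,.012]])
top=np.array([[293,228],[498,241],[491,376],[282,362]])*.64
# scene corners left(281,333)=+x,-y ; bottom(430,416)=+x,+y ; right(512,355)=-x,+y
sc=np.array([[430,416],[281,333],[512,355]])*.64; Cs=C[[0,1,3]]
f=lambda p:np.r_[(proj("top",S2W(p,C))-top).ravel(),(proj("scene",S2W(p,Cs))-sc).ravel()]
r=least_squares(f,[.55,0,0]);p=r.x;print(p.round(4),r.fun.round(1));np.save("p.npy",p)
for n,uv,z in[("dial",(336,263),.049),("collar",(334,261),.073),("levertip",(281,252),.071),("green",(337,241),.049),("guide top near",(354,352),.108),("guide top far",(364,247),.108),("teal",(488,360),.108),("rollL",(404,326),.1),("rollR",(474,328),.1),("tape",(553,320),.048),("carton",(190,247),.06),("cleaner",(583,231),.16)]:
    X=back("top",np.array(uv)*.64,z);print(n,X.round(3),W2S(p,X).round(3))
E
```

```text
[ 0.4937  0.0417 -0.0817] [-1.  -0.2  0.2 -0.3 -0.4  0.3 -0.3  0.5 -0.   2.4 -2.2 -3.3  0.8 -2.1]
dial [0.56  0.161 0.049] [0.057 0.124 0.049]
collar [0.561 0.162 0.073] [0.057 0.125 0.073]
levertip [0.578 0.25  0.071] [0.067 0.214 0.071]
green [0.598 0.159 0.049] [0.094 0.125 0.049]
guide top near [0.41  0.128 0.108] [-0.091  0.079  0.108]
guide top far [0.578 0.11  0.108] [0.078 0.075 0.108]
teal [ 0.393 -0.085  0.108] [-0.09  -0.135  0.108]
rollL [0.45  0.048 0.1  ] [-0.044  0.002  0.1  ]
rollR [ 0.445 -0.065  0.1  ] [-0.04 -0.11  0.1 ]
tape [ 0.458 -0.201  0.048] [-0.016 -0.245  0.048]
carton [0.59  0.405 0.06 ] [0.067 0.37  0.06 ]
cleaner [ 0.589 -0.23   0.16 ] [ 0.117 -0.263  0.16 ]
```

{"name": "arm_command", "arguments": {"commands": [{"tx": 14, "ty": 43, "spin": 3.8, "jaw": -1}, {"tx": 14, "ty": 43, "spin": 3.8, "jaw": -1}, {"tx": 14, "ty": 43, "spin": 3.8, "jaw": -1}, {"tx": 14, "ty": 43, "spin": 3.8, "jaw": -1}, {"tx": 14, "ty": 43, "spin": 3.8, "jaw": -1}, {"tx": 14, "ty": 43, "spin": 3.8, "jaw": -1}, {"tx": 14, "ty": 43, "spin": 3.8, "jaw": -1}, {"tx": 14, "ty": 43, "spin": 3.8, "jaw": -1}]}}

```text
invalid input at $.commands[0]: expected keys tx, ty, tz, spin, jaw
```

{"name": "arm_command", "arguments": {"commands": [{"tx": 14, "ty": 43, "spin": 3.8, "jaw": -1}, {"tx": 14, "ty": 43, "spin": 3.8, "jaw": -1}, {"tx": 14, "ty": 43, "spin": 3.8, "jaw": -1}, {"tx": 14, "ty": 43, "spin": 3.8, "jaw": -1}, {"tx": 14, "ty": 43, "spin": 3.8, "jaw": -1}, {"tx": 14, "ty": 43, "spin": 3.8, "jaw": -1}, {"tx": 14, "ty": 43, "spin": 3.6, "jaw": -1}, {"jaw": -1}]}}

```text
invalid input at $.commands[0]: expected keys tx, ty, tz, spin, jaw
```

{"name": "arm_command", "arguments": {"commands": [{"tx": 14, "ty": 43, "tz": 0, "spin": 3.8, "jaw": -1}, {"tx": 14, "ty": 43, "tz": 0, "spin": 3.8, "jaw": -1}, {"tx": 14, "ty": 43, "tz": 0, "spin": 3.8, "jaw": -1}, {"tx": 14, "ty": 43, "tz": 0, "spin": 3.8, "jaw": -1}, {"tx": 14, "ty": 43, "tz": 0, "spin": 3.8, "jaw": -1}, {"tx": 14, "ty": 43, "tz": 0, "spin": 3.8, "jaw": -1}, {"tx": 14, "ty": 43, "tz": 0, "spin": 3.8, "jaw": -1}, {"tx": 14, "ty": 43, "tz": 0, "spin": 3.8, "jaw": -1}]}}

```text
t: 1.5
position: [0.3538, -0.176, 0.405]
tool_rot: [-1.571, -0.001, -0.604]
force: [2.0, -0.1, -0.1]
width: -0.0001
```

{"name": "arm_command", "arguments": {"commands": [{"tx": 14, "ty": 43, "tz": 0, "spin": 3.8, "jaw": -1}, {"tx": 14, "ty": 43, "tz": 0, "spin": 3.8, "jaw": -1}, {"tx": 14, "ty": 43, "tz": 0, "spin": 3.8, "jaw": -1}, {"tx": 14, "ty": 43, "tz": 0, "spin": 3.8, "jaw": -1}, {"tx": 14, "ty": 43, "tz": 0, "spin": 3.8, "jaw": -1}, {"tx": 14, "ty": 43, "tz": 0, "spin": 3.8, "jaw": -1}, {"tx": 14, "ty": 43, "tz": 0, "spin": 3.6, "jaw": -1}, {"tx": 0, "ty": 0, "tz": 0, "spin": 0, "jaw": -1}]}}

```text
t: 2.3
position: [0.4526, 0.1274, 0.4047]
tool_rot: [-1.569, -0.001, -0.138]
force: [-0.1, 0.2, 1.1]
width: 0.0001
```

{"name": "arm_command", "arguments": {"commands": [{"tx": 12, "ty": 36, "tz": 0, "spin": 3.2, "jaw": -1}, {"tx": 0, "ty": 0, "tz": -35, "spin": 0, "jaw": -1}, {"tx": 0, "ty": 0, "tz": -35, "spin": 0, "jaw": -1}, {"tx": 0, "ty": 0, "tz": 0, "spin": 0, "jaw": -1}]}}

```text
t: 2.7
position: [0.4616, 0.1587, 0.3307]
tool_rot: [-1.573, 0.008, -0.09]
force: [-1.2, 0.0, -0.1]
width: -0.0001
```

```bash
python3 - <<'E'
from h import *
import cv2
from scipy.spatial.transform import Rotation as Ro
s=env.observe();a=capture("wrist");cv2.imwrite("pics/w1.png",cv2.resize(a,(800,600))[:,:,::-1])
k=get_calibration("wrist");print(k["K"].round(1).tolist(),k["tool_from_camera"].round(3).tolist())
p=np.load("p.npy");print(s["t"],s["position"],s["tool_rot"],W2S(p,s["position"]).round(4))
E
cat >>h.py <<'E'
from scipy.spatial.transform import Rotation as Ro
def wback(s,uv,z):
    k=get_calibration("wrist");T=k["tool_from_camera"];R=Ro.from_euler("xyz",s["tool_rot"]).as_matrix()
    o=R@T[:3,3]+s["position"];d=R@T[:3,:3]@np.linalg.inv(k["K"])@np.array([*uv,1.]);return o+d*(z-o[2])/d[2]
E
```

```text
[[322.1, 0.0, 256.3], [0.0, 322.1, 194.4], [0.0, 0.0, 1.0]] [[1.0, -0.0, 0.0, 0.0], [-0.0, -0.262, 0.965, 0.031], [-0.0, -0.965, -0.262, 0.066], [0.0, 0.0, 0.0, 1.0]]
2.7 [0.46157279 0.15872885 0.33065485] [-1.57325247  0.00822211 -0.08988966] [-0.0416  0.114   0.3307]
```

View pics/w1.png

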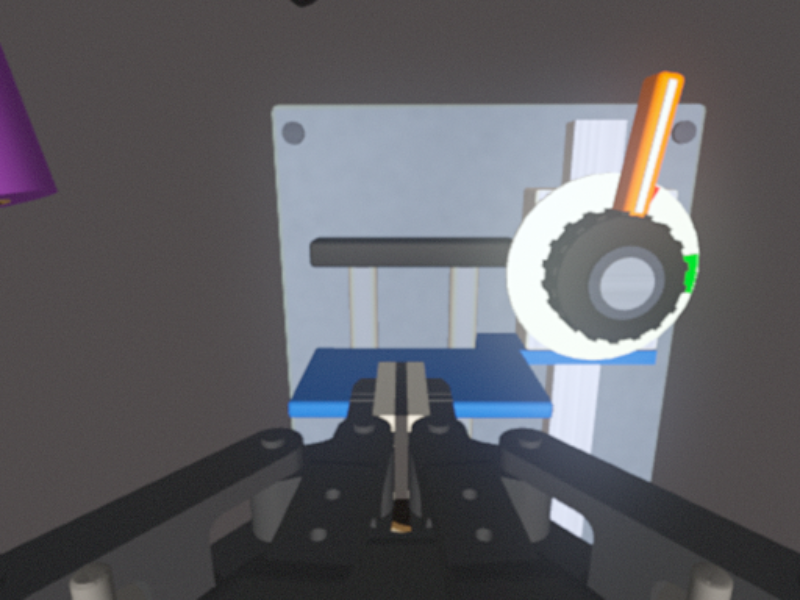

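The wrist view shows the blue plate's top strip at rows 403–415, the lever tip near (670,75) and the green mark at (690,272).

```bash
python3 - <<'E'
from h import *
p=np.load("p.npy");s=env.observe()
for n,uv,z in[("plate back L",(291,403),.108),("plate back R",(550,403),.108),("plate front L",(291,416),.108),("baseL",(274,105),.012),("baseR",(704,105),.012),("tip",(672,75),.071),("knob",(628,284),.075),("green",(690,272),.049),("dial",(604,267),.049)]:
    print(n,W2S(p,wback(s,np.array(uv)*.64,z)).round(4))
E
```

```text
plate back L [-0.0883  0.084   0.108 ]
plate back R [0.0213 0.0833 0.108 ]
plate front L [-0.0887  0.0779  0.108 ]
baseL [-0.1096  0.2128  0.012 ]
baseR [0.1221 0.2106 0.012 ]
tip [0.0739 0.2165 0.071 ]
knob [0.0635 0.1268 0.075 ]
green [0.1063 0.1268 0.049 ]
dial [0.0621 0.1297 0.049 ]
```

{"name": "arm_command", "arguments": {"commands": [{"tx": 3, "ty": 1, "tz": -35, "spin": 0, "jaw": -1}, {"tx": 0, "ty": 0, "tz": -35, "spin": 0, "jaw": -1}, {"tx": 0, "ty": 0, "tz": -32, "spin": 0, "jaw": -1}, {"tx": 0, "ty": 0, "tz": 0, "spin": 0, "jaw": -1}, {"tx": -1, "ty": -12, "tz": 0, "spin": 0, "jaw": -1}, {"tx": -1, "ty": -10, "tz": 0, "spin": 0, "jaw": -1}, {"tx": -1, "ty": -8, "tz": 0, "spin": 0, "jaw": -1}, {"tx": -1, "ty": -8, "tz": 0, "spin": 0, "jaw": -1}]}}

```text
t: 3.55
position: [0.4639, 0.1217, 0.2348]
tool_rot: [-1.569, -0.005, -0.09]
force: [2.3, 4.4, 1.5]
width: -0.0003
```

```bash
python3 - <<'E'
from h import *
p=np.load("p.npy");s=env.observe();print(s["force"],s["tool_rot"],W2S(p,s["position"]))
E
```

```text
[2.29933085 4.38668006 1.48373916] [-1.56898049 -0.00462655 -0.09005104] [-0.03626094  0.07721988  0.23479841]
```

{"name": "arm_command", "arguments": {"commands": [{"tx": -1, "ty": -9, "tz": 0, "spin": 0, "jaw": -1}, {"tx": -1, "ty": -9, "tz": 0, "spin": 0, "jaw": -1}, {"tx": -1, "ty": -9, "tz": 0, "spin": 0, "jaw": -1}, {"tx": -1, "ty": -9, "tz": 0, "spin": 0, "jaw": -1}, {"tx": -1, "ty": -9, "tz": 0, "spin": 0, "jaw": -1}, {"tx": 0, "ty": -9, "tz": 0, "spin": 0, "jaw": -1}, {"tx": -1, "ty": -7, "tz": 0, "spin": 0, "jaw": -1}, {"tx": 0, "ty": -3, "tz": 0, "spin": 0, "jaw": -1}]}}

```text
t: 4.35
position: [0.4562, 0.058, 0.2325]
tool_rot: [-1.568, 0.001, -0.09]
force: [-0.7, 10.2, 3.7]
width: -0.0002
```

```bash
python3 - <<'E'
from h import *
p=np.load("p.npy");s=env.observe();print(s["force"],s["tool_rot"],W2S(p,s["position"]))
E
```

```text
[-0.71212417 10.20020114  3.70399424] [-1.56825849e+00  1.22038608e-03 -8.97434350e-02] [-0.03871441  0.01316835  0.23251129]
```

{"name": "arm_command", "arguments": {"commands": [{"tx": 0, "ty": -4, "tz": 0, "spin": 0, "jaw": -1}, {"tx": 0, "ty": -3, "tz": 0, "spin": 0, "jaw": -1}, {"tx": -1, "ty": -3, "tz": 0, "spin": 0, "jaw": -1}, {"tx": 0, "ty": -2, "tz": 0, "spin": 0, "jaw": -1}, {"tx": 0, "ty": 0, "tz": 0, "spin": 0, "jaw": -1}]}}

```text
t: 4.85
position: [0.4553, 0.0478, 0.2325]
tool_rot: [-1.563, 0.001, -0.088]
force: [2.7, 18.7, 2.2]
width: 0.0003
```

{"name": "arm_command", "arguments": {"commands": [{"tx": 0, "ty": -2, "tz": 0, "spin": 0, "jaw": -1}, {"tx": 0, "ty": -1, "tz": 0, "spin": 0, "jaw": -1}, {"tx": 0, "ty": 0, "tz": 0, "spin": 0, "jaw": -1}]}}

```text
t: 5.15
position: [0.4552, 0.0468, 0.2326]
tool_rot: [-1.556, 0.001, -0.085]
force: [3.5, 32.2, 2.5]
width: 0.0001
```

{"name": "arm_command", "arguments": {"commands": [{"tx": 0, "ty": 3, "tz": 0, "spin": 0, "jaw": -1}, {"tx": 1, "ty": 10, "tz": 0, "spin": 0, "jaw": -1}, {"tx": 2, "ty": 30, "tz": 0, "spin": 0, "jaw": -1}, {"tx": 3, "ty": 35, "tz": 0, "spin": 0, "jaw": -1}, {"tx": 3, "ty": 30, "tz": 0, "spin": 0, "jaw": -1}, {"tx": 0, "ty": 0, "tz": 0, "spin": 0, "jaw": -1}, {"tx": 0, "ty": 0, "tz": 0, "spin": 0, "jaw": -1}]}}

```text
t: 5.85
position: [0.4642, 0.151, 0.2321]
tool_rot: [-1.573, 0.001, -0.089]
force: [-0.1, 0.3, 0.9]
width: 0.0001
```

```bash
python3 - <<'E'
from h import *
import cv2
p=np.load("p.npy");s=env.observe();print(s["force"],s["tool_rot"],W2S(p,s["position"]))
a=capture("wrist");b=capture("scene");t=capture("top")
f=lambda im,r0,r1,c0,c1:cv2.resize(im[r0:r1,c0:c1],(400,300),interpolation=cv2.INTER_CUBIC)
m=np.vstack([np.hstack([f(a,0,384,0,512),f(b,140,290,170,370)]),np.hstack([f(t,130,250,170,330),f(t,150,240,220,340)])])
cv2.imwrite("pics/m2.png",m[:,:,::-1])
E
```

```text
[-0.10785692  0.31827454  0.94222711] [-1.57305248e+00  1.49511761e-03 -8.88889706e-02] [-0.038397    0.10646741  0.23210285]
```

View pics/m2.png

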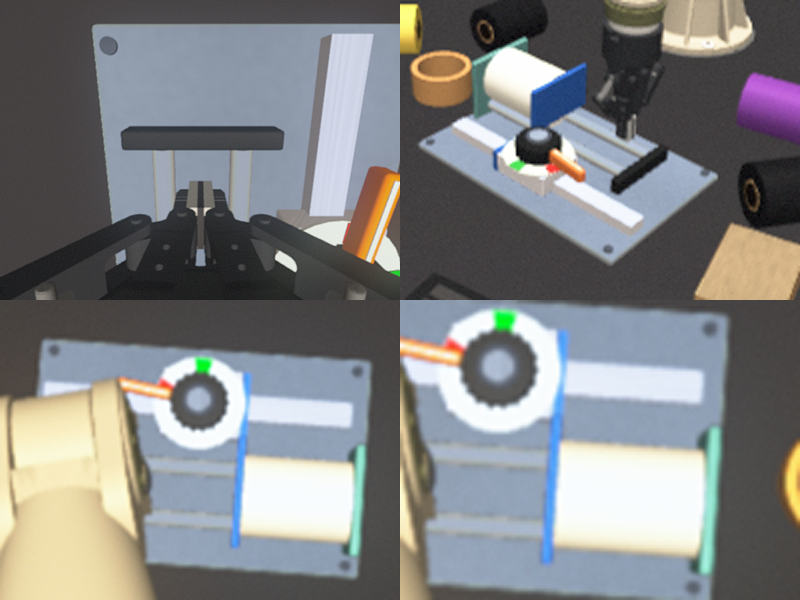

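The roll is snug, with no gap visible between the blue guide, the roll and the teal plate in the top and scene crops. The lever still points along +y, near the red mark. Next I sweep it clockwise.

{"name": "arm_command", "arguments": {"commands": [{"tx": 30, "ty": -4, "tz": -2, "spin": 0, "jaw": -1}, {"tx": 30, "ty": -4, "tz": 0, "spin": 0, "jaw": -1}, {"tx": 13, "ty": -2, "tz": 0, "spin": 0, "jaw": -1}, {"tx": 8, "ty": -1, "tz": 0, "spin": 0, "jaw": -1}, {"tx": 8, "ty": 0, "tz": 0, "spin": 0, "jaw": -1}, {"tx": 8, "ty": -1, "tz": 0, "spin": 0, "jaw": -1}, {"tx": 7, "ty": 0, "tz": 0, "spin": 0, "jaw": -1}, {"tx": 9, "ty": -4, "tz": 0, "spin": 0, "jaw": -1}]}}

```text
t: 6.8
position: [0.5773, 0.1355, 0.2305]
tool_rot: [-1.571, 0.002, -0.089]
force: [-0.7, 0.1, -0.4]
width: 0.0001
```

{"name": "arm_command", "arguments": {"commands": [{"tx": 9, "ty": -4, "tz": 0, "spin": 0, "jaw": -1}, {"tx": 8, "ty": -5, "tz": 0, "spin": 0, "jaw": -1}, {"tx": 8, "ty": -8, "tz": 0, "spin": 0, "jaw": -1}, {"tx": 8, "ty": -9, "tz": 0, "spin": 0, "jaw": -1}, {"tx": 5, "ty": -9, "tz": 0, "spin": 0, "jaw": -1}, {"tx": 3, "ty": -7, "tz": 0, "spin": 0, "jaw": -1}, {"tx": 0, "ty": 0, "tz": 0, "spin": 0, "jaw": -1}, {"tx": 0, "ty": 0, "tz": 0, "spin": 0, "jaw": -1}]}}

```text
t: 7.6
position: [0.6191, 0.0927, 0.231]
tool_rot: [-1.571, -0.001, -0.091]
force: [-0.1, -0.5, -0.1]
width: 0.0003
```

```bash
python3 - <<'E'
from h import *
import cv2
p=np.load("p.npy");s=env.observe();print(s["force"],s["tool_rot"],W2S(p,s["position"]))
b=capture("scene");a=capture("top")
f=lambda im,r0,r1,c0,c1:cv2.resize(im[r0:r1,c0:c1],(400,300),interpolation=cv2.INTER_CUBIC)
cv2.imwrite("pics/m3.png",np.hstack([f(a,130,250,170,330),f(b,160,250,210,330)])[:,:,::-1])
E
```

```text
[-0.13864732 -0.50356758 -0.13391609] [-1.57103745e+00 -1.27278021e-03 -9.06094893e-02] [0.12074513 0.06104255 0.23100627]
```

View pics/m3.png

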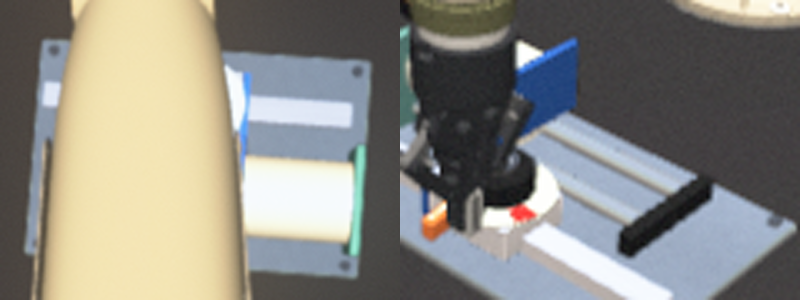

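The lever has swung round to near the green mark (orange tip at (433,222) in the scene crop). I'll advance a little further, then back off and look.

{"name": "arm_command", "arguments": {"commands": [{"tx": 1, "ty": -5, "tz": 0, "spin": 0, "jaw": -1}, {"tx": 1, "ty": -4, "tz": 0, "spin": 0, "jaw": -1}, {"tx": 0, "ty": 0, "tz": 0, "spin": 0, "jaw": -1}, {"tx": 0, "ty": 0, "tz": 0, "spin": 0, "jaw": -1}, {"tx": 0, "ty": 15, "tz": 0, "spin": 0, "jaw": -1}, {"tx": -15, "ty": 20, "tz": 40, "spin": 0, "jaw": -1}, {"tx": -30, "ty": 20, "tz": 45, "spin": 0, "jaw": -1}, {"tx": 0, "ty": 0, "tz": 0, "spin": 0, "jaw": -1}]}}

```text
t: 8.5
position: [0.5789, 0.1397, 0.3155]
tool_rot: [-1.569, -0.007, -0.086]
force: [1.2, 0.1, 0.1]
width: 0.0
```

{"name": "arm_command", "arguments": {"commands": [{"tx": 0, "ty": 0, "tz": 0, "spin": 0, "jaw": -1}, {"tx": 0, "ty": 0, "tz": 0, "spin": 0, "jaw": -1}]}}

```text
t: 8.7
position: [0.5796, 0.137, 0.309]
tool_rot: [-1.571, 0.0, -0.089]
force: [0.1, -0.1, -0.5]
width: -0.0001
```

```bash
python3 - <<'E'
from h import *
import cv2
p=np.load("p.npy");s=env.observe();print(s["force"],s["tool_rot"],W2S(p,s["position"]))
a=capture("wrist");cv2.imwrite("pics/w4.png",cv2.resize(a,(800,600))[:,:,::-1])
E
```

```text
[ 0.11841369 -0.07081866 -0.48063681] [-1.57101678e+00  3.99931693e-04 -8.93245287e-02] [0.07781588 0.10192124 0.30901896]
```

View pics/w4.png

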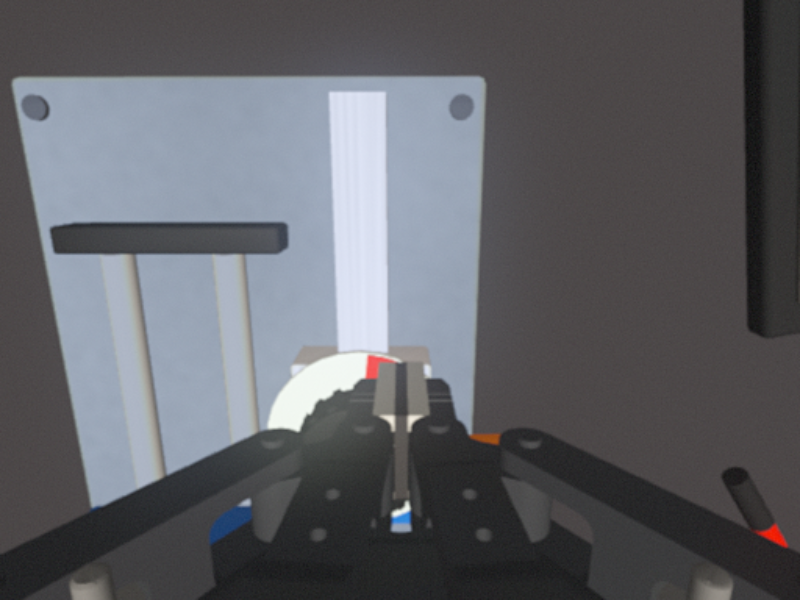

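The fingers hide the lever here; only an orange bit shows at (485,438). I'll rise and move toward -y to see it.

{"name": "arm_command", "arguments": {"commands": [{"tx": 0, "ty": -10, "tz": 45, "spin": 0, "jaw": -1}, {"tx": 0, "ty": -35, "tz": 30, "spin": 0, "jaw": -1}, {"tx": 0, "ty": -40, "tz": 0, "spin": 0, "jaw": -1}, {"tx": 0, "ty": -40, "tz": 0, "spin": 0, "jaw": -1}, {"tx": 0, "ty": -15, "tz": 0, "spin": 0, "jaw": -1}, {"tx": 0, "ty": 0, "tz": 0, "spin": 0, "jaw": -1}, {"tx": 0, "ty": 0, "tz": 0, "spin": 0, "jaw": -1}, {"tx": 0, "ty": 0, "tz": 0, "spin": 0, "jaw": -1}]}}

```text
t: 9.55
position: [0.5797, -0.0025, 0.3841]
tool_rot: [-1.57, 0.001, -0.089]
force: [-0.7, 1.0, -0.3]
width: -0.0001
```

```bash
python3 - <<'E'
from h import *
import cv2
p=np.load("p.npy");s=env.observe();print(s["tool_rot"],W2S(p,s["position"]))
a=capture("wrist");cv2.imwrite("pics/w5.png",cv2.resize(a,(800,600))[:,:,::-1])
E
```

```text
[-1.57030101e+00  1.12999241e-03 -8.88189915e-02] [ 0.08929832 -0.03707616  0.38406062]
```

View pics/w5.png

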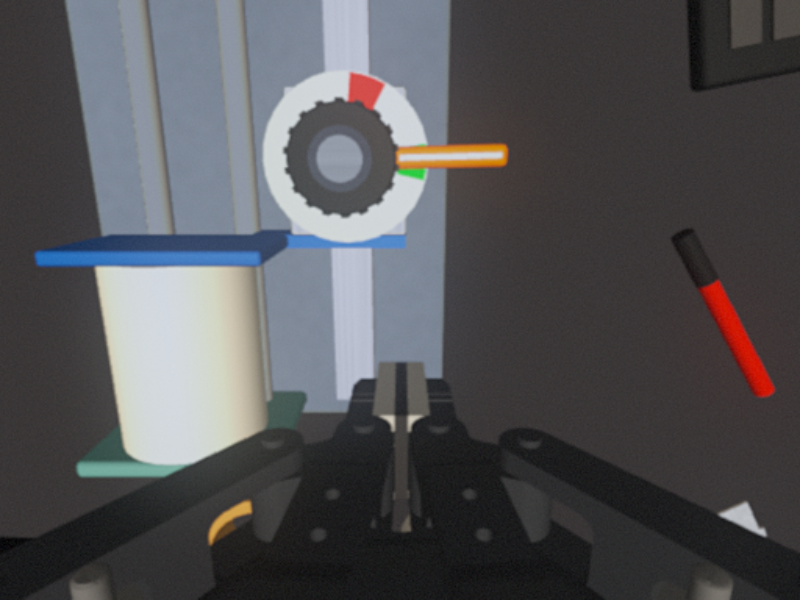

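The roll is still snug against the blue plate. The lever runs from (402,157) to (505,155), slightly short of the green mark at (412,172).

```bash
python3 - <<'E'
from h import *
p=np.load("p.npy");s=env.observe()
g=lambda uv,z:W2S(p,wback(s,np.array(uv)*.64,z))
a=g((402,157),.071);b=g((506,154.5),.071);c=g((345,156),.049);r=g((323,400),.034)
l1,l2=g((340,395),.03),g((325,20),.03)
print(a,b,c,"lever",np.arctan2(*(b-a)[:2]),"rail yaw err (should 0)",(l2-l1)[0]/(l2-l1)[1])
k=g((339,159),.073);print("knob",k)
e1=g((445,20),.012);e2=g((441,390),.012);print("edge",e1,e2)
for n,q in[("greenC",g((412,173),.049)),("redC",g((366,90),.049))]:
  print(n,np.arctan2(*(q-c)[:2]),np.hypot(*(q-c)[:2]))
print("plate",g((160,265),.108),g((160,251),.108))
E
```

```text
[0.09050814 0.03470824 0.071     ] [0.14649286 0.03561226 0.071     ] [0.05746407 0.03590314 0.049     ] lever 1.5546500636480463 rail yaw err (should 0) 0.001704786392619027
knob [0.05674526 0.03387628 0.073     ]
edge [0.11736007 0.11583147 0.012     ] [ 0.11839911 -0.12937808  0.012     ]
greenC 1.818200589916077 0.04011970873080653
redC 0.35287189128084356 0.03785042820906835
plate [-0.02975277 -0.01650819  0.108     ] [-0.02882937 -0.0095279   0.108     ]
```

{"name": "arm_command", "arguments": {"commands": [{"tx": 0, "ty": 15, "tz": 0, "spin": 0, "jaw": -1}, {"tx": 0, "ty": 40, "tz": 0, "spin": 0, "jaw": -1}, {"tx": 0, "ty": 40, "tz": 0, "spin": 0, "jaw": -1}, {"tx": 0, "ty": 35, "tz": -30, "spin": 0, "jaw": -1}, {"tx": 0, "ty": 10, "tz": -45, "spin": 0, "jaw": -1}, {"tx": 30, "ty": -15, "tz": -35, "spin": 0, "jaw": -1}, {"tx": 12, "ty": -10, "tz": -42, "spin": 0, "jaw": -1}, {"tx": 0, "ty": 0, "tz": 0, "spin": 0, "jaw": -1}]}}

```text
t: 10.4
position: [0.62, 0.1125, 0.2262]
tool_rot: [-1.572, 0.01, -0.089]
force: [-1.5, 0.8, -0.0]
width: -0.0003
```

```bash
python3 - <<'E'
from h import *
p=np.load("p.npy");s=env.observe();print(W2S(p,s["position"]),s["force"],s["qvel"].round(2))
E
```

```text
[0.12003318 0.08086276 0.22621687] [-1.51106145  0.82506147 -0.02093432] [ 0.01 -0.07  0.05  0.1   0.01  0.01]
```

{"name": "arm_command", "arguments": {"commands": [{"tx": 0, "ty": -14, "tz": 0, "spin": 0, "jaw": -1}, {"tx": 0, "ty": -8, "tz": 0, "spin": 0, "jaw": -1}, {"tx": 0, "ty": -4, "tz": 0, "spin": 0, "jaw": -1}, {"tx": 0, "ty": -4, "tz": 0, "spin": 0, "jaw": -1}, {"tx": 0, "ty": -3, "tz": 0, "spin": 0, "jaw": -1}, {"tx": 0, "ty": 0, "tz": 0, "spin": 0, "jaw": -1}, {"tx": 0, "ty": 0, "tz": 0, "spin": 0, "jaw": -1}]}}

```text
t: 11.1
position: [0.6216, 0.0785, 0.233]
tool_rot: [-1.571, -0.0, -0.09]
force: [0.3, -0.1, 0.2]
width: -0.0001
```

```bash
python3 - <<'E'
from h import *
p=np.load("p.npy");s=env.observe();print(W2S(p,s["position"]),s["force"])
E
```

```text
[0.12442767 0.04705221 0.23303332] [ 0.32083443 -0.1236352   0.15536828]
```

Now back off the same way and check.

{"name": "arm_command", "arguments": {"commands": [{"tx": 0, "ty": 20, "tz": 0, "spin": 0, "jaw": -1}, {"tx": -10, "ty": 20, "tz": 40, "spin": 0, "jaw": -1}, {"tx": -32, "ty": 20, "tz": 45, "spin": 0, "jaw": -1}, {"tx": 0, "ty": -10, "tz": 45, "spin": 0, "jaw": -1}, {"tx": 0, "ty": -35, "tz": 30, "spin": 0, "jaw": -1}, {"tx": 0, "ty": -40, "tz": 0, "spin": 0, "jaw": -1}, {"tx": 0, "ty": -40, "tz": 0, "spin": 0, "jaw": -1}, {"tx": 0, "ty": -15, "tz": 0, "spin": 0, "jaw": -1}]}}

```text
t: 11.9
position: [0.5843, -0.0071, 0.3863]
tool_rot: [-1.572, -0.0, -0.093]
force: [-0.1, 0.7, -0.6]
width: -0.0001
```

{"name": "arm_command", "arguments": {"commands": [{"tx": 0, "ty": 0, "tz": 0, "spin": 0, "jaw": -1}, {"tx": 0, "ty": 0, "tz": 0, "spin": 0, "jaw": -1}, {"tx": 0, "ty": 0, "tz": 0, "spin": 0, "jaw": -1}, {"tx": 0, "ty": 0, "tz": 0, "spin": 0, "jaw": -1}]}}

```text
t: 12.3
position: [0.5844, -0.0031, 0.3858]
tool_rot: [-1.571, 0.0, -0.088]
force: [-0.7, -0.5, 0.2]
width: -0.0001
```

```bash
python3 - <<'E'
from h import *
import cv2
p=np.load("p.npy");s=env.observe();print(s["tool_rot"],W2S(p,s["position"]))
a=capture("wrist");cv2.imwrite("pics/w6.png",cv2.resize(a,(800,600))[:,:,::-1])
hsv=cv2.cvtColor(a,cv2.COLOR_RGB2HSV);m=cv2.inRange(hsv,(8,140,120),(22,255,255));m[230:]=0
n,L,st,ce=cv2.connectedComponentsWithStats(m);i=1+st[1:,4].argmax();print(st[i])
pts=np.argwhere(L==i)[:,::-1].astype(np.float32)
W=np.array([W2S(p,wback(s,q,.071))[:2] for q in pts],np.float32);d=cv2.fitLine(W,cv2.DIST_L2,0,.01,.01).ravel();print(d,"angle",np.arctan2(abs(d[0]),d[1]*np.sign(d[0])),W.max(0))
E
```

```text
[-1.57055950e+00  4.33982480e-04 -8.79586283e-02] [ 0.09403234 -0.0373032   0.38583149]
[247  97  72  18 612]
[ 0.9980012 -0.0631943  0.1188922  0.0299677] angle 1.6340327 [0.1470222  0.03710875]
```

View pics/w6.png

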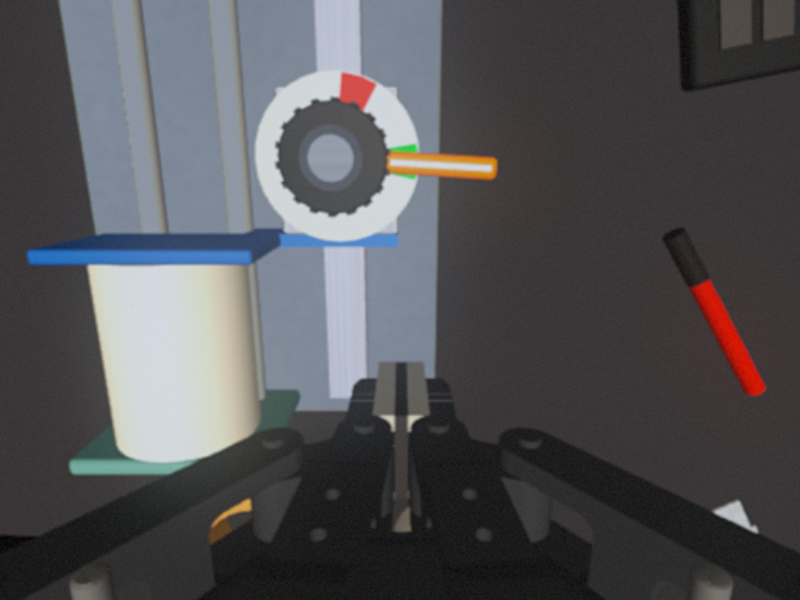

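The lever now lies over the green mark, with green showing on both sides at (405,148) and (405,176). The roll is snug against the blue plate. Handing in after a numeric check from the top camera.

```bash
python3 - <<'E'
from h import *
import cv2
t=capture("top");cv2.imwrite("pics/t7.png",cv2.resize(t[130:250,170:330],(800,600),interpolation=cv2.INTER_CUBIC)[:,:,::-1])
E
```

```text
(no output)
```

View pics/t7.png

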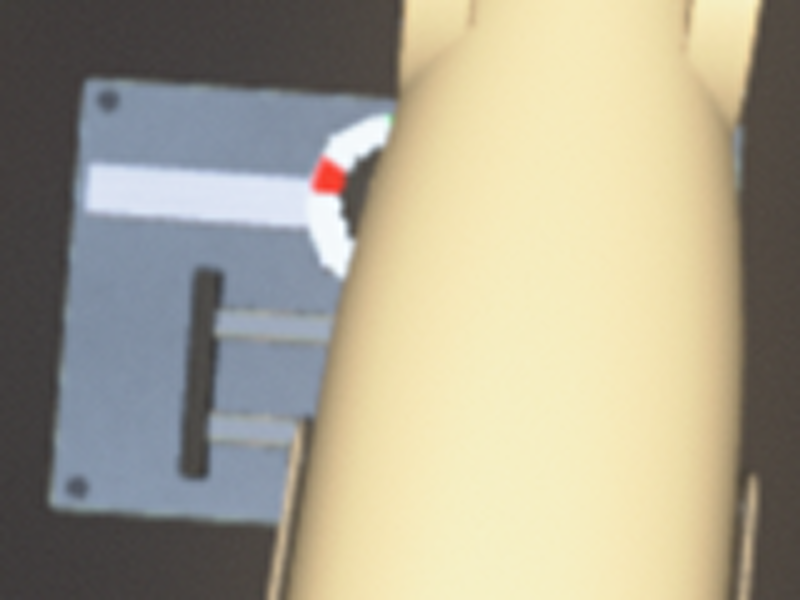

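The arm hides the stand in this view. There is plenty of time, so I'll move it aside and look once more.

{"name": "arm_command", "arguments": {"commands": [{"tx": -10, "ty": -45, "tz": 10, "spin": 0, "jaw": -1}, {"tx": -15, "ty": -45, "tz": 10, "spin": 0, "jaw": -1}, {"tx": -15, "ty": -45, "tz": 0, "spin": 0, "jaw": -1}, {"tx": -15, "ty": -45, "tz": 0, "spin": 0, "jaw": -1}, {"tx": -15, "ty": -45, "tz": 0, "spin": 0, "jaw": -1}, {"tx": -15, "ty": -45, "tz": 0, "spin": 0, "jaw": -1}, {"tx": -15, "ty": -45, "tz": 0, "spin": 0, "jaw": -1}, {"tx": 0, "ty": 0, "tz": 0, "spin": 0, "jaw": -1}]}}

```text
t: 13.2
position: [0.483, -0.324, 0.4057]
tool_rot: [-1.573, -0.0, -0.096]
force: [0.7, 1.4, -0.0]
width: 0.0
```

```bash
python3 - <<'E'
from h import *
import cv2
t=capture("top");cv2.imwrite("pics/t8.png",cv2.resize(t[130:250,170:330],(800,600),interpolation=cv2.INTER_CUBIC)[:,:,::-1])
E
```

```text
(no output)
```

View pics/t8.png

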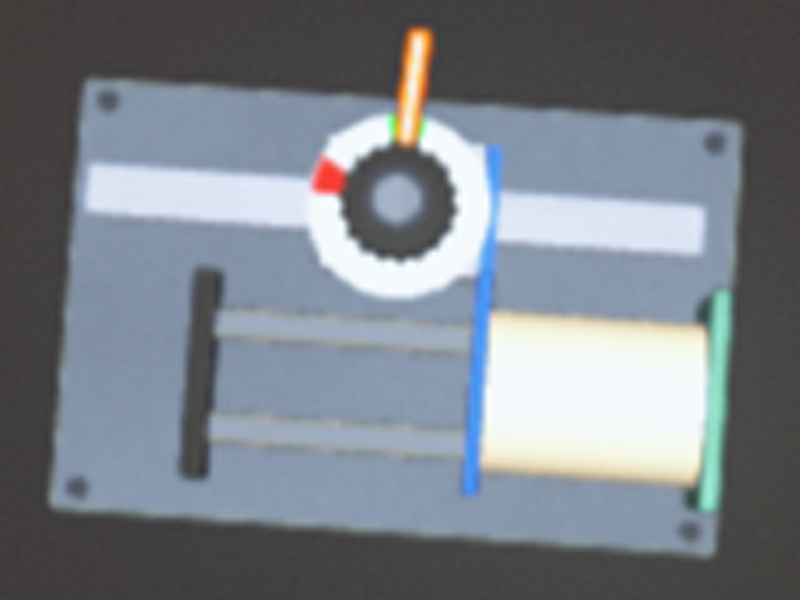

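The lever is centred on the green mark, with green on both sides at (394,127) and (424,127). The roll touches the blue guide at column ~485 and the teal plate at ~708. Handing in.

```bash
python3 -c "
from rig import env
print(env.close_job())"
```

```text
the job is handed in; nothing more can be done
None
```

The job is handed in at about 13 s. The roll sits snug between the blue guide and the teal plate, and the lock lever stands over the green mark.

- **Guide:** I pushed the back of the blue plate with the shut fingers until the resisting force rose to about 32 N. That put the guide about 94 mm further along, where the roll should be snug. The last top view shows no visible gap on either side.
- **Lever:** I swept it clockwise, measured about 1.55 rad, and nudged it a few millimetres further. The last wrist-camera line fit gave 1.63 rad, and the finger position implies about 1.60–1.61. The two differ by about 0.03 rad, and both are within the 0.1 rad tolerance. The last top view shows green on both sides of the lever.
- **Bystanders:** I kept the arm clear of the tape, bottle and carton and touched none of them. I did not re-measure their positions at the end.
- **Checks that failed:** One wrist view and one top view were blocked by the gripper or arm, so I moved the arm and took them again. In total I viewed 9 pictures.

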